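# Fit the die and bayonet cap on the clay extruder barrel

### The job

Make the extruder barrel ready for square coils: put the brass die with the square hole into the barrel's open mouth, spigot down and flange flat on the rim, then slide the cap down over the mouth and die, find the two barrel pins with the slots of its skirt and turn it clockwise until it is locked fully home. Leave the black die where it lies.

Things in the scene. Friction and masses are not known exactly. Their poses are not given: they have to be found in the camera images.
- mouth (a point): Centre of the extruder barrel's open mouth at rim level, 145 mm above the bench, z up. Barrel: upright steel tube, outside diameter 66, bore 55 mm, rim chamfered, blue band low down, held in a round grey clamp stand (132 mm wide, 49 mm high) bolted to the bench.
- pin_level (a point): Point on the barrel's axis 22 mm below the rim, where two brass pins (7 mm thick) stick out on opposing sides to 40 mm radius. The barrel may be clamped any way round: seen from above, the line through the pins is turned from this frame's x axis by -0.7 to 0.7 rad; the angle is not told (look, or feel for it). The clamp keeps it from turning.
- cap: Aluminium bayonet cap, 92 mm tall, standing skirt down; origin at the centre of its underside, z up. Skirt 81 mm outside, 69 mm inside diameter, 46 mm deep, then a shoulder up to 54 mm, then the hexagonal neck. On the barrel: stopped by the pin tops its underside is 18.5 mm below the rim; with the pins in the slot entries it drops to 30 mm; locked home it is at 36 mm.
- cap_neck (a point): Middle of the cap's hexagonal neck, on its axis, 73 mm above its underside: the place to grip. The neck is 46 mm across flats, from 54 to 92 mm height, bore 30 mm; axes as the cap's: flats face +x, -x and every 60 degrees from there.
- cap_slot (a point): On the skirt's underside at the cap's +x side (radius 37 mm), middle of one slot entry; a twin is at -x; red dot above each. Entries are 24 degrees wide, 11.8 mm high; from there a slot climbs 6 mm and runs 45 degrees counterclockwise (from above) round the cap, so the cap locks by turning clockwise with light pressure: home from 30 degrees, stop at 45.
- die_square: Brass extruder die with a 20 mm square hole, lying spigot down; origin at the centre of its underside, z up. Spigot: diameter 52 mm, from 0 to 10 mm; flange: diameter 62 mm, from 10 to 20 mm; 0.16 kg. In the barrel the flange lies on the rim, the origin 10 mm below the rim.
- die_round: Black die with a 16 mm round hole, otherwise of the same shape and size; not wanted now.
There are look-alikes about, which are no part of the job. What is meant by the die_square is not blue, and is the larger of those in its own colour.

How it is judged:
By the outcome, as a careful person would: the job done as asked, in the order asked, and still so for the second after the job is handed in, with the robot touching nothing.
It also fails if it takes over 67 s, if anything falls off the work surface, if the arm or the gripper's body presses on something with over 40 N, if the wrist force passes 120 N, or if a joint passes its speed limit or range.

### The arm

A 6-joint arm with a two-finger parallel gripper is mounted at the origin on a cart in front of the work surface, level with it; the furniture and walls round the work are solid. World frame = base frame: x ahead of the robot, y to its left, z up, the work surface at z = 0. Lengths are in mm, angles in rad, forces in N, time in s.
With the tool pointing down it reaches from about 200 to 875 mm from the base axis. Payload 3.4 kg.
Tool frame: the origin (TCP) lies midway between the tips of the shut fingers; the grasp point (between the pads) lies 19 mm behind it; z points along the fingers, y is the line along which they close (so a half turn about z gives the same grasp; the last joint's range is limited). The gripper opens to 94 mm and grips with 3 to 60 N. Pads are 16 mm wide; open, the fingers measure 119 mm over their backs; the gripper's body (75 mm by 177 mm) begins 78 mm behind the grasp point.
Start: joints at [-1.33, 0.276, 1.505, -0, 1.361, -0.121], TCP at [203.528, -537.815, 174.593] pointing down, gripper open.
Joint ranges: [-2.89, 2.89], [-0.75, 2.08], [0.22, 2.7], [-1.18, 4.32], [0.11, 2.71], [-2.7, 2.7]. Speed limits (rad/s): [2.57, 2.57, 3.14, 3.14, 3.14, 3.14].

### API

Orientations are given as a unit quaternion [x, y, z, w].
In Python, from station import arm gives the robot as it stands.
- The arm moves only by the shell command python3 -m pendant 'ROWS' [FORCE]. ROWS is JSON, a list of rows, each a list of 7 numbers: the shift along the tool's x, y, z in mm, then the turn, a rotation vector about the tool's x, y, z in degrees, then the finger opening in mm, from 0 to 94. In form: [[x, y, z, rx, ry, rz, gripper], ...]. A call has 1 to 20 rows; each row shifts and turns the commanded pose from where the row before left it, along the tool's axes as they then stand; what a row does not reach is not made up. A row lasts 1/8 s, in which the tool goes at most 62.5 mm and 10.7 degrees, less where a joint would pass 70% of its speed; a pose out of reach is approached as far as the arm can. A call with a gripper value outside its range is refused whole. The fingers move at their own pace and stop on an object; FORCE is the grip in N (left out, the last holds). Time passes only in rows, so rows that do not move let the fingers close. It gives the time, the measured TCP pose, the force, the opening and the grip force at its end, in the units of the state.
- arm.state(): the state, without advancing time (a new reading comes with each control period).
- arm.grab_frame(name): name is "scene" or "top" or "wrist"; returns a dict with "color" (420x560x3 uint8, blue, green, red), "z_map" (420x560 float32, mm along the optical axis (not along the pixel's ray), 0 where there is no reading), "vertical_fov" (degrees; the focal length in pixels is half the picture's height over the tangent of half this angle, whatever the lens; pixels are square), "cx", "cy" (the principal point, pixels), "k1" (the pictures are not rectified: a ray, as slopes to the right and down, at radius r is drawn at 1 + k1 r^2 times it, then the intrinsics apply), "camera_from_world" (4x4, takes a point from world to camera coordinates). Camera axes: x right, y up, looking along -z (the intrinsics and any distortion apply to the point x, -y, -z); pixel columns grow to the right and rows downward; lengths in mm; the calibration is good to about 2 mm. A picture is of the moment at which its call begins.
- arm.hand_in(): hands the job in; it is judged then, once.
The state is a dict: "clock": time; "qpos": joint angles; "joint_velocities": joint speeds; "joint_torque": joint torques, N m; "eef_pos": TCP position; "orientation": TCP orientation; "wrist_force": force on the tool from outside, world axes, zero at the start; "torque": the same for the moment, N m; "width": opening from 0.0 (shut) to 1.0 (fully open); "grip_force": force on a finger pad.
Only numpy, scipy, OpenCV 4.12 (cv2) and the standard library are available. Lean on these libraries where they do the work, as an engineer would, in place of code of your own. Each camera call takes 0.05 s, during which the arm holds its last target. There are 200 camera calls.

## Working session

There is one attempt and no reset: what is moved stays moved. The work goes in short steps, Python scripts to look and compute and a shell command to move; the robot and the scene stay as the last step left them, time stands still between calls to the robot, and variables do not carry over. Pictures are saved under pics/ and viewed, at most 13 in all, crops included, and the job is handed in when it is done.

```bash
ls; mkdir -p pics; cat > h.py <<'E'
import numpy as np, cv2
from station import arm
from scipy.spatial.transform import Rotation as R
def grab(n,fn=None):
    f=arm.grab_frame(n); np.save(f'/tmp/{n}.npy',f,allow_pickle=True)
    if fn: cv2.imwrite('pics/'+fn,f['color'])
    return f
def foc(f): return f['color'].shape[0]/2/np.tan(np.radians(f['vertical_fov']/2))
def K(f): F=foc(f); return np.array([[F,0,f['cx']],[0,F,f['cy']],[0,0,1.]])
def ray(f,u,v):
    p=cv2.undistortPoints(np.array([[[u,v]]],float),K(f),np.array([f['k1'],0,0,0.]))[0,0]
    M=np.linalg.inv(f['camera_from_world']); d=M[:3,:3]@[p[0],-p[1],-1]
    return M[:3,3],d
def at_z(f,u,v,z): o,d=ray(f,u,v); return o+d*(z-o[2])/d[2]
def cloud(f):
    h,w=f['z_map'].shape; vv,uu=np.mgrid[:h,:w]
    p=cv2.undistortPoints(np.stack([uu,vv],-1).reshape(-1,1,2).astype(float),K(f),np.array([f['k1'],0,0,0.]))[:,0]
    z=f['z_map'].reshape(-1); c=np.c_[p[:,0]*z,-p[:,1]*z,-z]
    M=np.linalg.inv(f['camera_from_world']); P=c@M[:3,:3].T+M[:3,3]; P[z==0]=np.nan
    return P.reshape(h,w,3)
def tri(a,b):
    (o1,d1),(o2,d2)=a,b; A=np.c_[d1,-d2]; s=np.linalg.lstsq(A,o2-o1,rcond=None)[0]
    p,q=o1+s[0]*d1,o2+s[1]*d2; return (p+q)/2,np.linalg.norm(p-q)
E
python3 - <<'E'
from h import *
a=grab('top','a_top.png');b=grab('scene','a_scene.png')
for f in(a,b):print(foc(f),f['cx'],f['cy'],f['k1'],np.linalg.inv(f['camera_from_world']).round(3).tolist())
print(arm.state())
E
```

```text
pics
385.5618864292852 271.04291243851367 214.21139553350014 -0.00012041826198058059 [[-0.001, 0.991, -0.136, 348.557], [-1.0, -0.003, -0.013, 25.161], [-0.013, 0.136, 0.991, 1128.818], [0.0, 0.0, 0.0, 1.0]]
460.3832884242389 282.61647675577 208.9582918796316 -0.07956948237256163 [[-0.487, 0.485, -0.727, -367.081], [-0.873, -0.285, 0.395, 489.831], [-0.015, 0.827, 0.562, 775.413], [0.0, 0.0, 0.0, 1.0]]
{'clock': 0.1, 'qpos': array([-1.33000252e+00,  2.76541134e-01,  1.50592629e+00, -1.99065719e-05,
        1.36068809e+00, -1.20980404e-01]), 'joint_velocities': array([-1.01653846e-03, -2.99943598e-03, -2.25623019e-03, -2.02607596e-03,
        6.40159310e-04,  4.51365060e-05]), 'joint_torque': array([ 1.43408502e-03, -4.05456913e+01, -2.37779635e+01,  7.02343066e-02,
        2.99142126e-02, -5.16615137e-05]), 'eef_pos': array([ 203.38660436, -537.27915078,  173.8178958 ]), 'orientation': array([ 9.83683813e-01,  1.79904269e-01, -5.65000417e-05, -7.79442724e-04]), 'wrist_force': array([-0.08129486, -0.30124485,  0.14966004]), 'torque': array([-0.00339105,  0.03143114, -0.01491156]), 'grip_force': 0.0, 'width': 1.0015474132190814}
```

View pics/a_top.png

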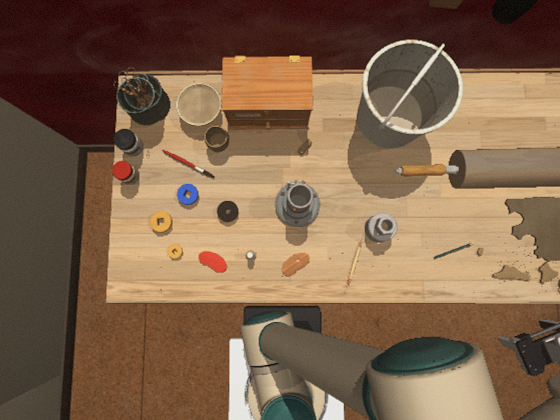

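View pics/a_scene.png

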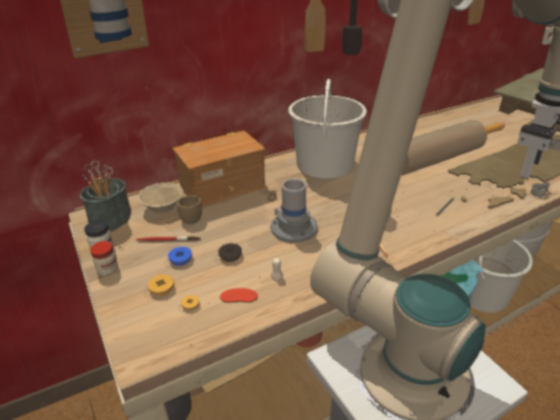

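The top view shows the square brass die at (161,222). The small brass look-alike is at (175,252), the blue one at (187,195) and the black die at (227,211). The barrel mouth is at (300,192) and the cap at (381,228). The scene view agrees: die (161,286), barrel (293,190).

```bash
python3 - <<'E'
from h import *
f=np.load('/tmp/top.npy',allow_pickle=True).item();g=np.load('/tmp/scene.npy',allow_pickle=True).item()
for n,ft,gt,z in(('die',(161,222),(161,286),20),('black',(227,211),(230,252),20)):
    print(n,at_z(f,*ft,z).round(1),at_z(g,*gt,z).round(1),[x if np.isscalar(x) else x.round(1) for x in tri(ray(f,*ft),ray(g,*gt))])
print('mouth',at_z(f,300,192,145).round(1),at_z(g,293,187,145).round(1),tri(ray(f,300,192),ray(g,293,187)));print('cap',at_z(f,383,226,92).round(1))
P=cloud(f)
def cl(u0,u1,v0,v1,lo,hi):
    q=P[v0:v1,u0:u1].reshape(-1,3);q=q[(q[:,2]>lo)&(q[:,2]<hi)];print(len(q),q.mean(0).round(1),((q.min(0)+q.max(0))/2).round(1),(q.max(0)-q.min(0)).round(1))
cl(148,175,208,236,12,30);cl(214,240,198,224,12,30);cl(280,325,175,225,135,155);cl(360,400,205,250,84,100)
c=f['color'][170:260,140:410]
cv2.imwrite('pics/b.png',np.vstack([cv2.resize(c[:,130:],(800,514),interpolation=cv2.INTER_CUBIC)]))
E
```

```text
die [479.1 359.5  20. ] [472.  365.7  20. ] [array([480.6, 363.3,  11.4]), np.float64(2.4530494346554668)]
black [510.7 167.9  20. ] [506.1 171.7  20. ] [array([511.8, 169.1,  14.7]), np.float64(1.1581036858072178)]
mouth [541.6 -37.2 145. ] [523.8 -26.8 145. ] (array([544.28449516, -38.32619677, 130.6221341 ]), np.float64(0.5754952870765117))
cap [ 458.  -262.7   92. ]
319 [481.2 360.1  18.9] [481.1 360.3  18.7] [61.5 58.8 11.9]
333 [510.9 166.3  18.9] [510.9 166.6  19.2] [59.2 62.1 10.9]
169 [531.8 -37.9 142.8] [531.8 -37.2 141.5] [64.1 62.6 12.7]
171 [ 459.9 -273.    90.2] [ 459.9 -273.3   89.4] [46.6 50.1 10.1]
```

View pics/b.png

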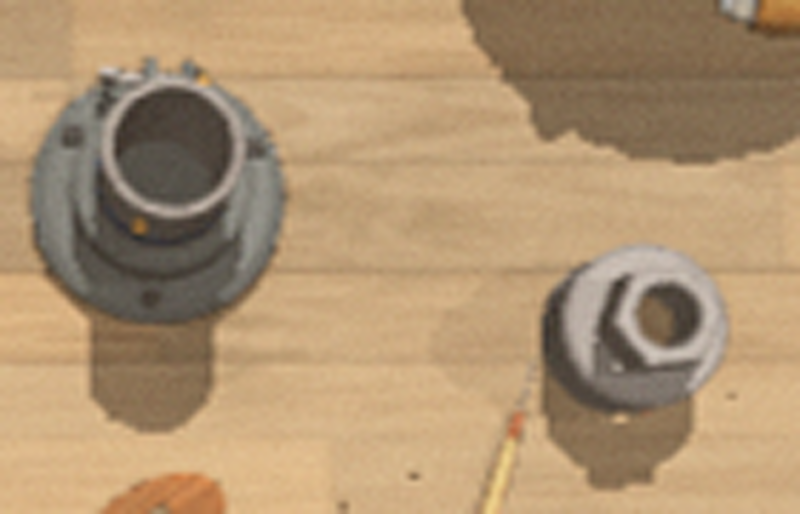

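The crop shows the pins near crop (140,226) and (203,77), so the pin line is at about -0.4 rad. The cap's hex neck is at (655,315). I'll move over the cap for a wrist view.

```bash
cat >> h.py <<'E'
def go(x,y,z,yaw=None):
    s=arm.state(); r=R.from_quat(s['orientation']); d=r.inv().apply(np.array([x,y,z])-s['eef_pos'])
    X=r.as_matrix()[:,0]; a=np.degrees(np.arctan2(X[1],X[0]))
    print('t',round(s['clock'],2),'pos',s['eef_pos'].round(1),'yaw',a.round(2),'q6',s['qpos'][5].round(2),'tilt',(r.as_matrix()[:,2]).round(3),'F',s['wrist_force'].round(1),'shift',d.round(1),'rz',None if yaw is None else round(a-yaw,2))
E
python3 -m pendant '[[42,-20,-13,0,0,0,94],[42,-20,-13,0,0,0,94],[42,-20,-13,0,0,0,94],[42,-20,-13,0,0,0,94],[42,-20,-13,0,0,0,94],[42,-20,-13,0,0,0,94],[42,-20,-13,0,0,0,94],[42,-20,-13,0,0,0,94],[0,0,0,0,0,0,94],[0,0,0,0,0,0,94]]' && python3 - <<'E'
from h import *
go(460,-271,280)
f=grab('wrist','c.png');np.save('/tmp/wcap.npy',f,allow_pickle=True)
print(np.linalg.inv(f['camera_from_world']).round(2).tolist(),foc(f))
E
```

```text
clock: 1.35
eef_pos: [460.4, -269.4, 277.9]
orientation: [0.984, 0.18, -0.001, -0.0]
wrist_force: [0.6, 0.4, -0.4]
width: 0.999
grip_force: 0.0
t 1.35 pos [ 460.4 -269.4  277.9] yaw 20.75 q6 0.55 tilt [-0.002 -0.    -1.   ] F [ 0.6  0.4 -0.4] shift [-1.   1.4 -2.1] rz None
[[0.35, 0.9, 0.24, 530.51], [-0.94, 0.34, 0.09, -244.12], [0.0, -0.26, 0.97, 487.39], [0.0, 0.0, 0.0, 1.0]] 362.28582531822985
```

View pics/c.png

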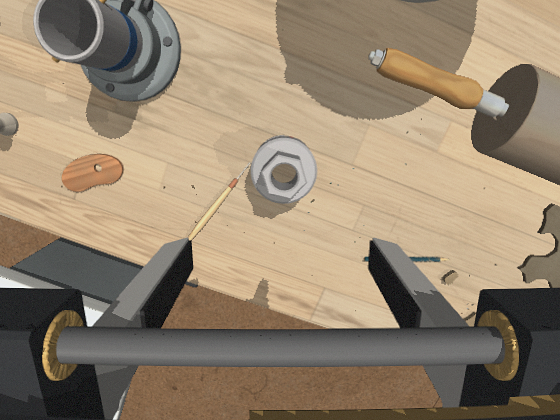

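The wrist view has the cap's hex at (285,172) and its shoulder centre at (284,170), with no red dots visible. The barrel mouth is at (70,27). Next I'll enlarge the cap and take a scene view for the dots.

```bash
python3 - <<'E'
from h import *
f=np.load('/tmp/wcap.npy',allow_pickle=True).item();g=grab('scene')
P=cloud(f)
def cl(lo,hi,c,r):
    q=P.reshape(-1,3);q=q[(q[:,2]>lo)&(q[:,2]<hi)&(np.hypot(q[:,0]-c[0],q[:,1]-c[1])<r)];
    (x,y),rr=cv2.minEnclosingCircle(q[:,:2].astype(np.float32));print(len(q),q.mean(0).round(1),x,y,rr);return q
q=cl(80,100,(460,-271),50);q=cl(45,62,(460,-271),50);cl(135,155,(532,-38),50)
print(at_z(f,285,172,92))
a=cv2.resize(f['color'][125:215,235:335],(500,450),interpolation=cv2.INTER_CUBIC)
p=np.linalg.multi_dot([g['camera_from_world'],[460,-271,40,1]]) 
u,v=int(g['cx']+foc(g)*p[0]/-p[2]),int(g['cy']+foc(g)*-p[1]/-p[2]);print(u,v)
b=g['color'][max(v-40,0):v+40,max(u-26,0):u+27]; b=cv2.resize(b,(298,450),interpolation=cv2.INTER_CUBIC)
cv2.imwrite('pics/d.png',np.hstack([a,b]))
E
```

```text
982 [ 464.5 -273.7   90.4] 464.1136779785156 -274.087646484375 26.414451599121094
1959 [ 469.1 -271.8   53.1] 463.8595886230469 -274.18206787109375 40.74675750732422
1437 [528.6 -41.9 141.9] 535.17578125 -37.91265106201172 33.67604064941406
[ 469.64447627 -272.99096223   92.        ]
378 205
```

View pics/d.png

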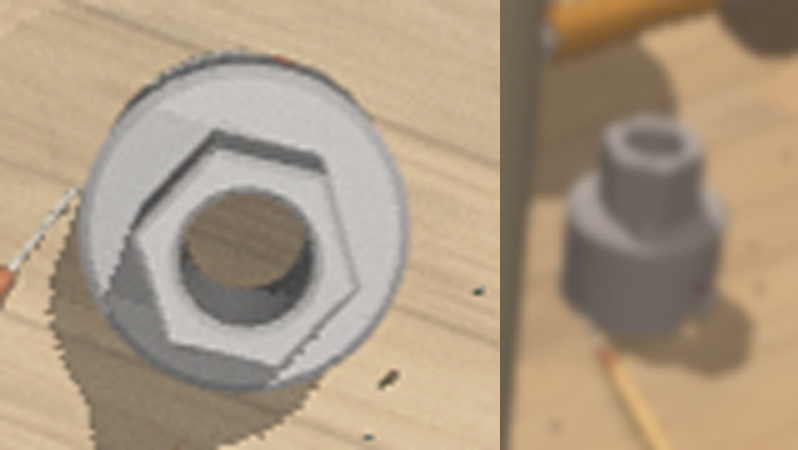

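The enlarged crop shows the hex corners clearly. A red dot sits at the skirt's top edge, crop (283,60). The scene crop shows the other dot at (700,287), with a notch under it.

```bash
python3 - <<'E'
from h import *
f=np.load('/tmp/wcap.npy',allow_pickle=True).item();g=np.load('/tmp/scene.npy',allow_pickle=True).item()
C=np.array([464,-274.])
def ang(p):return np.degrees(np.arctan2(p[1]-C[1],p[0]-C[0])).round(1),np.hypot(*(p[:2]-C)).round(1)
w=(235+283/5,125+61/5);s=(378-26+200*53/298,165+287*80/450)
for z in(15,25,35):print(z,ang(at_z(f,*w,z)),ang(at_z(g,*s,z)))
cr=[(213,148),(322,172),(357,288),(278,368),(172,342),(136,238)]
p=np.array([at_z(f,235+x/5,125+y/5,92)[:2] for x,y in cr]);c=p.mean(0)
print('hex',c,[(np.degrees(np.arctan2(*(q-c)[::-1])).round(1),np.hypot(*(q-c)).round(1)) for q in p])
# barrel pins from top at z=123
t=np.load('/tmp/top.npy',allow_pickle=True).item()
for x,y in((140,226),(203,77)):
    q=at_z(t,270+x/5.714,170+y/5.714,123);print(q.round(1),np.degrees(np.arctan2(q[1]+38,q[0]-535)))
for d,n in((t,'top'),(g,'scene')):
    h=cv2.cvtColor(d['color'],cv2.COLOR_BGR2HSV);P=cloud(d);m=(h[...,1]>130)&(np.abs(P[...,2]-123)<8)&(np.hypot(P[...,0]-534,P[...,1]+38)<46)
    print(n,[(u,v,P[v,u].round(0).tolist()) for v,u in zip(*np.nonzero(m))][:20])
E
```

```text
15 (np.float64(5.2), np.float64(39.3)) (np.float64(-157.6), np.float64(34.3))
25 (np.float64(5.9), np.float64(39.9)) (np.float64(-176.2), np.float64(42.4))
35 (np.float64(6.6), np.float64(40.6)) (np.float64(172.0), np.float64(53.3))
hex [ 464.08427571 -274.24392982] [(np.float64(37.1), np.float64(25.9)), (np.float64(-19.4), np.float64(25.6)), (np.float64(-83.6), np.float64(25.4)), (np.float64(-143.0), np.float64(25.6)), (np.float64(158.9), np.float64(24.9)), (np.float64(99.1), np.float64(24.9))]
[498.9 -23.5 123. ] 158.15398710511127
[568.9 -53.5 123. ] -24.572193541074288
top [(np.int64(305), np.int64(183), [570.0, -52.0, 125.0]), (np.int64(294), np.int64(208), [503.0, -22.0, 124.0]), (np.int64(294), np.int64(209), [500.0, -22.0, 125.0]), (np.int64(295), np.int64(209), [500.0, -25.0, 125.0]), (np.int64(293), np.int64(210), [498.0, -20.0, 124.0]), (np.int64(294), np.int64(210), [498.0, -22.0, 123.0]), (np.int64(295), np.int64(210), [498.0, -25.0, 124.0])]
scene []
```

```bash
python3 -m pendant '[[30,-38,0,0,0,0,94],[30,-38,0,0,0,0,94],[30,-38,0,0,0,0,94],[30,-38,0,0,0,0,94],[30,-38,0,0,0,0,94],[0,0,0,0,0,0,78],[0,0,0,0,0,0,78]]' && python3 - <<'E'
from h import *
go(481,360,220)
f=grab('wrist');np.save('/tmp/wbar.npy',f,allow_pickle=True)
P=cloud(f);q=P.reshape(-1,3);q=q[(q[:,2]>139)&(q[:,2]<155)&(np.hypot(q[:,0]-532,q[:,1]+38)<45)]
(x,y),r=cv2.minEnclosingCircle(q[:,:2].astype(np.float32));print('rim',x,y,r,np.median(q[:,2]))
ok=np.abs(P[...,2]-145)<8
m=ok&(np.hypot(P[...,0]-532,P[...,1]+38)<45);c=max(cv2.findContours(m.astype(np.uint8),0,1)[0],key=len)
e=cv2.fitEllipse(c);print('ellipse',e,at_z(f,*e[0],145))
pts=np.array([at_z(f,*k[0],145)[:2] for k in c],np.float32);print(cv2.fitEllipse(pts))
u,v=map(int,e[0]);y0,x0=max(v-70,0),max(u-90,0);print(x0,y0)
cv2.imwrite('pics/e.png',cv2.resize(f['color'][y0:y0+140,x0:x0+180],None,fx=4,fy=4,interpolation=cv2.INTER_CUBIC))
E
```

```text
clock: 2.33
eef_pos: [533.7, -39.8, 278.2]
orientation: [0.984, 0.179, -0.001, 0.0]
wrist_force: [-0.2, -1.3, -0.3]
width: 0.843
grip_force: 0.0
t 2.33 pos [533.7 -39.8 278.2] yaw 20.66 q6 1.01 tilt [-0.001 -0.001 -1.   ] F [-0.2 -1.3 -0.3] shift [  91.8 -392.7   57.8] rz None
rim 535.628173828125 -37.92509460449219 33.19155502319336 143.74363921958084
ellipse ((277.49957275390625, 184.49497985839844), (65.93450927734375, 67.00794982910156), 92.70159149169922) [537.11976061 -37.22087082 145.        ]
((536.4232177734375, -37.48321533203125), (64.6558837890625, 64.86555480957031), 111.1047592163086)
187 114
```

View pics/e.png

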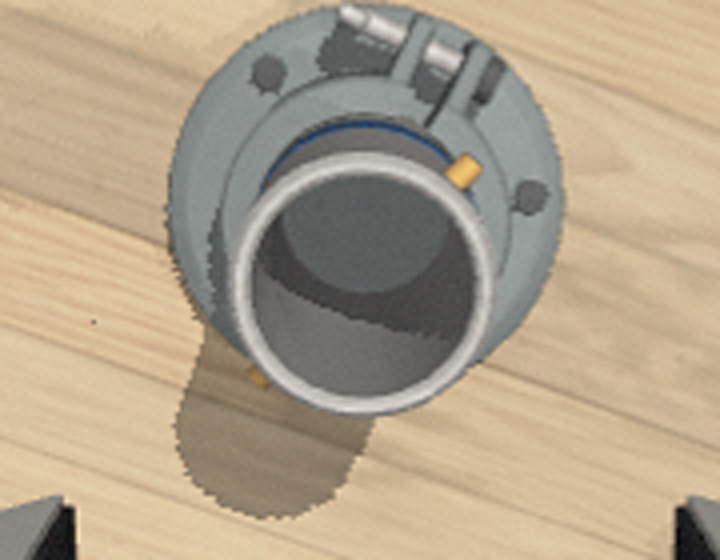

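The enlarged wrist view shows the rim ellipse centred at crop (361,282). The near-upper pin is at (463,171) and the lower pin's tip at (258,377).

```bash
python3 -m pendant '[[11.5,-49,6,0,0,0,78],[11.5,-49,15,0,0,0,78],[11.5,-49,15,0,0,0,78],[11.5,-49,15,0,0,0,78],[11.5,-49,15,0,0,0,78],[11.5,-49,15,0,0,0,78],[11.5,-49,15,0,0,0,78],[11.5,-49,15,0,0,0,78],[0,0,0,0,0,0,78],[0,0,0,0,0,0,78]]' && python3 - <<'E'
from h import *
f=np.load('/tmp/wbar.npy',allow_pickle=True).item()
C=np.array([536.6,-37.4])
for x,y in((463,171),(258,377),(474,160)):
    q=at_z(f,187+x/4,114+y/4,124)[:2];print(q,np.degrees(np.arctan2(*(q-C)[::-1])),np.hypot(*(q-C)))
f=grab('wrist');np.save('/tmp/wdie.npy',f,allow_pickle=True)
P=cloud(f)
m=(np.abs(P[...,2]-20)<6)&(np.hypot(P[...,0]-481,P[...,1]-360)<42);q=P[m]
print(cv2.minEnclosingCircle(q[:,:2].astype(np.float32)),np.median(q[:,2]))
c=max(cv2.findContours(m.astype(np.uint8),0,1)[0],key=len);e=cv2.fitEllipse(c);D=at_z(f,*e[0],20);print(e,D)
pts=np.array([at_z(f,*k[0],20)[:2] for k in c],np.float32);print(cv2.fitEllipse(pts))
u,v=map(int,e[0]);y0,x0=max(v-90,0),max(u-120,0);print(x0,y0)
cv2.imwrite('pics/f.png',cv2.resize(f['color'][y0:y0+180,x0:x0+240],None,fx=3,fy=3,interpolation=cv2.INTER_CUBIC))
go(D[0],D[1],30)
E
```

```text
clock: 3.62
eef_pos: [482.2, 359.0, 167.5]
orientation: [0.984, 0.179, -0.0, 0.001]
wrist_force: [-0.7, -0.2, 0.1]
width: 0.832
grip_force: 0.0
[568.57259713 -52.41231893] -25.15179479557185 35.32161783613852
[499.92554691 -22.09151453] 157.34358628388347 39.7412284307792
[572.11396232 -53.98417783] -25.031458649904035 39.19536291744434
((484.3810729980469, 361.3875732421875), 31.133670806884766) 19.345667565400845
((277.0921325683594, 181.8727569580078), (60.1248893737793, 60.48554229736328), 97.36618041992188) [485.453624   361.90575664  20.        ]
((484.859375, 361.6807556152344), (60.67038345336914, 61.38287353515625), 110.6309814453125)
157 91
t 3.67 pos [482.4 358.9 167.9] yaw 20.61 q6 1.74 tilt [ 0.001 -0.001 -1.   ] F [-0.1 -0.1  0.6] shift [  3.9  -1.9 137.9] rz None
```

View pics/f.png

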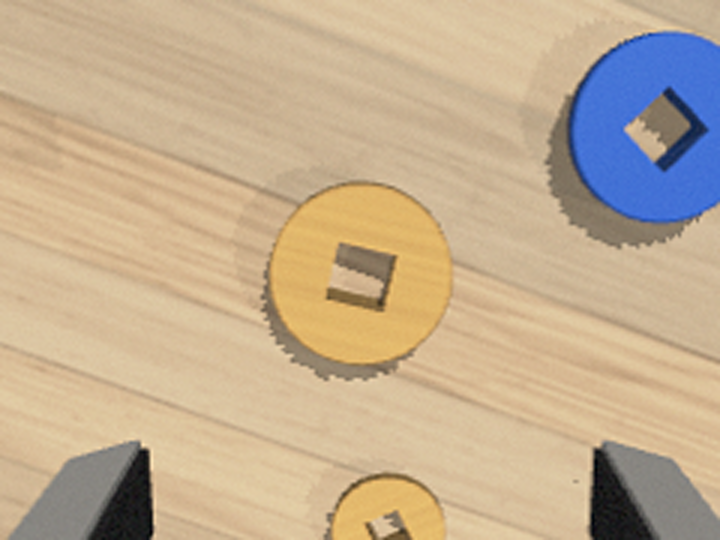

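The die with the square hole is centred at crop (361,273). The blue one (665,127) and the small brass one (388,520) are clear of the fingers' closing line.

```bash
python3 -m pendant '[[1.5,-1,45,0,0,0,78],[1.5,-1,45,0,0,0,78],[0.5,0,35,0,0,0,78],[0,0,15,0,0,0,78],[0,0,0,0,0,0,78],[0,0,0,0,0,0,78]]' 20 && python3 -c "
from h import *
go(484.9,361.7,12.5)"
```

```text
clock: 4.42
eef_pos: [485.6, 364.2, 29.3]
orientation: [0.984, 0.18, 0.002, -0.0]
wrist_force: [0.2, -1.1, 1.2]
width: 0.832
grip_force: 0.0
t 4.42 pos [485.6 364.2  29.3] yaw 20.69 q6 1.74 tilt [ 0.003  0.002 -1.   ] F [ 0.2 -1.1  1.2] shift [-1.5  2.1 16.8] rz None
```

```bash
python3 -m pendant '[[0,0,10,0,0,0,78],[-1,1,6.5,0,0,0,78],[0,0,0,0,0,0,78],[0,0,0,0,0,0,78]]' && python3 -c "
from h import *
go(484.9,361.7,12.5)"
```

```text
clock: 4.92
eef_pos: [483.5, 362.6, 11.0]
orientation: [0.984, 0.18, 0.0, 0.0]
wrist_force: [-0.4, -0.3, 0.4]
width: 0.826
grip_force: 0.0
t 4.92 pos [483.5 362.6  11. ] yaw 20.74 q6 1.74 tilt [ 0. -0. -1.] F [-0.4 -0.3  0.4] shift [ 1.   1.4 -1.5] rz None
```

```bash
python3 -m pendant '[[0,0,0,0,0,0,50],[0,0,0,0,0,0,50],[0,0,0,0,0,0,50],[0,0,0,0,0,0,50],[0,0,0,0,0,0,50]]' 25 && python3 -c "
from h import *
go(484.9,361.7,12.5)"
```

```text
clock: 5.55
eef_pos: [483.5, 362.6, 11.1]
orientation: [0.984, 0.18, 0.0, 0.0]
wrist_force: [-0.4, -0.5, 0.7]
width: 0.531
grip_force: 0.0
t 5.55 pos [483.5 362.6  11.1] yaw 20.73 q6 1.74 tilt [ 0. -0. -1.] F [-0.4 -0.5  0.7] shift [ 1.   1.3 -1.4] rz None
```

```bash
python3 - <<'E'
from h import *
f=grab('wrist','g.png');P=cloud(f)
h=cv2.cvtColor(f['color'],cv2.COLOR_BGR2HSV)
m=(h[...,0]>12)&(h[...,0]<28)&(h[...,1]>120)&(h[...,2]>120)
n,l,s,c=cv2.connectedComponentsWithStats(m.astype(np.uint8))
for i in range(1,n):
    if s[i,4]>300: print(s[i],np.nanmedian(P[l==i],0))
E
```

```text
[ 228  185  104  101 7316] [485.373363   362.45817743  19.36762494]
[148 315  13  69 319] [500.87303458 395.74129213 158.31279418]
[264 367  60  25 977] [389.17166126 314.57094259  12.7992751 ]
```

View pics/g.png

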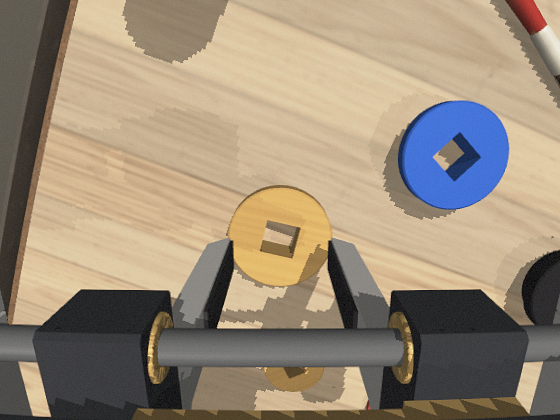

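The picture shows the fingers round the die (centre (280,236)), with the tips at (232,240) and (330,240). No grip is registered, so I'll check the tips' height by depth.

```bash
python3 - <<'E'
from h import *
f=np.load('/tmp/wrist.npy',allow_pickle=True).item();P=cloud(f)
T=P-[483.5,362.6,0];a=np.radians(20.73)
X=np.stack([T[...,0]*np.cos(a)+T[...,1]*np.sin(a),T[...,0]*np.sin(a)-T[...,1]*np.cos(a),P[...,2]],-1)
for v,u in((240,226),(240,230),(245,228),(252,220),(240,336),(240,333),(245,335),(260,225),(280,215),(236,280),(200,280),(280,280)):print((u,v),X[v,u].round(1))
print(arm.state()['width'],arm.state()['grip_force'])
E
```

```text
(226, 240) [  9.4 -26.6  45.4]
(230, 240) [  8.2 -25.   42.2]
(228, 245) [  8.3 -25.1  49.6]
(220, 252) [  8.9 -27.4  60.5]
(336, 240) [ 9.4 29.9 45.9]
(333, 240) [ 9.3 28.4 45.4]
(335, 245) [ 9.  28.5 51.8]
(225, 260) [  8.  -23.9  67.9]
(215, 280) [  8.1 -25.   88.3]
(280, 236) [-4.6  1.1  0.2]
(280, 200) [24.2  1.2 20. ]
(280, 280) [-26.4   1.1  19. ]
0.5350283790728664 0.0
```

The depth map puts the finger tips at z≈42 when the TCP reads 11. That explains why they closed above the die, 30 mm too high. I'll reopen, lower in guarded steps and re-measure the tips.

```bash
cat >> h.py <<'E'
def tips(fn=None):
    s=arm.state();f=grab('wrist',fn);P=cloud(f);r=R.from_quat(s['orientation']);T=(P-s['eef_pos'])@r.as_matrix()
    m=(np.abs(T[...,0]-8.5)<2)&(T[...,2]>-80)&(T[...,2]<15)&(np.abs(T[...,1])<70)
    for sg in(-1,1):
        q=T[m&(sg*T[...,1]>10)]
        if len(q):print('finger',sg,'tip tool z',np.percentile(q[:,2],98).round(1),'inner y',(sg*np.percentile(sg*q[:,1],3)).round(1),len(q))
    return f,P,T
E
python3 -m pendant '[[0,0,0,0,0,0,78],[0,0,0,0,0,0,78],[0,0,0,0,0,0,78],[0,0,5,0,0,0,78],[0,0,5,0,0,0,78],[0,0,5,0,0,0,78],[0,0,0,0,0,0,78],[0,0,0,0,0,0,78]]' && python3 -c "
from h import *
go(484.9,361.7,12.5);tips()"
```

```text
clock: 6.6
eef_pos: [483.5, 362.6, -4.0]
orientation: [0.984, 0.18, -0.0, 0.0]
wrist_force: [0.4, 0.3, 0.4]
width: 0.829
grip_force: 0.0
t 6.6 pos [483.5 362.6  -4. ] yaw 20.73 q6 1.74 tilt [ 0. -0. -1.] F [0.4 0.3 0.4] shift [  1.    1.3 -16.5] rz None
finger -1 tip tool z -2.5 inner y -14.6 1868
finger 1 tip tool z -2.6 inner y 15.8 1878
```

```bash
sed -i 's/sg\*T\[...,1\]>10/sg*T[...,1]>lim/; s/def tips(fn=None)/def tips(fn=None,lim=33)/' h.py; python3 - <<'E'
from h import *
f,P,T=tips('h.png')
for v in range(224,262,4):
    print(v,[ (u,P[v,u,2].round(0),T[v,u].round(0).tolist()) for u in (196,204,208)])
E
```

```text
finger -1 tip tool z -2.3 inner y -37.3 1589
finger 1 tip tool z -2.6 inner y 37.6 1607
224 [(196, np.float64(-1.0), [8.0, -49.0, -3.0]), (204, np.float64(-2.0), [8.0, -45.0, -2.0]), (208, np.float64(-1.0), [8.0, -42.0, -3.0])]
228 [(196, np.float64(-0.0), [6.0, -49.0, -3.0]), (204, np.float64(0.0), [6.0, -44.0, -4.0]), (208, np.float64(0.0), [6.0, -42.0, -4.0])]
232 [(196, np.float64(-1.0), [3.0, -50.0, -3.0]), (204, np.float64(-2.0), [3.0, -45.0, -2.0]), (208, np.float64(-1.0), [3.0, -42.0, -3.0])]
236 [(196, np.float64(-1.0), [0.0, -50.0, -3.0]), (204, np.float64(-2.0), [0.0, -45.0, -2.0]), (208, np.float64(-2.0), [0.0, -43.0, -2.0])]
240 [(196, np.float64(31.0), [10.0, -42.0, -35.0]), (204, np.float64(26.0), [8.0, -39.0, -30.0]), (208, np.float64(-1.0), [-2.0, -43.0, -3.0])]
244 [(196, np.float64(34.0), [9.0, -41.0, -38.0]), (204, np.float64(31.0), [8.0, -38.0, -35.0]), (208, np.float64(-1.0), [-5.0, -43.0, -3.0])]
248 [(196, np.float64(42.0), [10.0, -40.0, -46.0]), (204, np.float64(32.0), [6.0, -38.0, -36.0]), (208, np.float64(0.0), [-7.0, -43.0, -4.0])]
252 [(196, np.float64(43.0), [8.0, -39.0, -47.0]), (204, np.float64(33.0), [4.0, -38.0, -37.0]), (208, np.float64(-0.0), [-10.0, -43.0, -4.0])]
256 [(196, np.float64(48.0), [8.0, -38.0, -52.0]), (204, np.float64(34.0), [2.0, -38.0, -38.0]), (208, np.float64(0.0), [-12.0, -43.0, -4.0])]
260 [(196, np.float64(51.0), [7.0, -38.0, -55.0]), (204, np.float64(35.0), [0.0, -38.0, -39.0]), (208, np.float64(0.0), [-15.0, -43.0, -4.0])]
```

View pics/h.png

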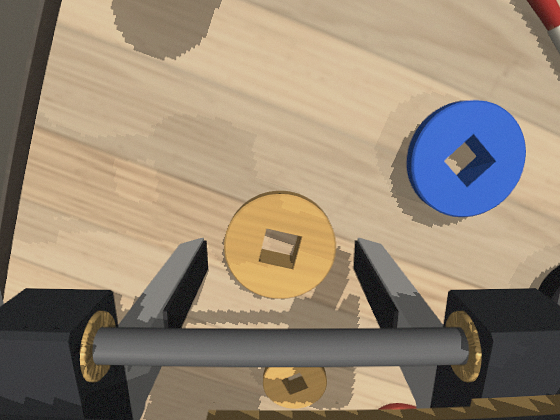

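The fingers are clear on both sides of the die (centre (280,245)), with their tips still about 28 mm above the bench. I'll lower 14 mm more and close.

```bash
python3 -m pendant '[[0.5,0,5,0,0,0,78],[0.5,0,5,0,0,0,78],[0,0,4,0,0,0,78],[0,0,0,0,0,0,78],[0,0,0,0,0,0,55],[0,0,0,0,0,0,55],[0,0,0,0,0,0,55],[0,0,0,0,0,0,55]]' 25 && python3 -c "
from h import *
go(484.9,361.7,12.5);tips(lim=25)"
```

```text
clock: 7.7
eef_pos: [484.5, 363.0, -17.8]
orientation: [0.984, 0.18, 0.0, -0.0]
wrist_force: [-0.9, 0.4, -0.4]
width: 0.648
grip_force: 25.0
t 7.7 pos [484.5 363.  -17.8] yaw 20.73 q6 1.74 tilt [ 0.  0. -1.] F [-0.9  0.4 -0.4] shift [ -0.1   1.4 -30.3] rz None
finger -1 tip tool z -16.3 inner y -29.1 1763
finger 1 tip tool z -16.4 inner y 28.6 1752
```

```bash
python3 -m pendant '[[0,0,-20,0,0,0,55],[0,0,-40,0,0,0,55],[0,0,-40,0,0,0,55],[0,0,-40,0,0,0,55],[0,0,0,0,0,0,55],[0,0,0,0,0,0,55]]' && python3 - <<'E'
from h import *
go(536,-37,170)
f,P,T=tips('i.png',25)
h=cv2.cvtColor(f['color'],cv2.COLOR_BGR2HSV)
m=((h[...,0]>12)&(h[...,0]<28)&(h[...,1]>110)&(h[...,2]>90)&(T[...,2]<-20)&(T[...,2]>-55)&(np.hypot(T[...,0],T[...,1])<45)).astype(np.uint8)
q=T[m>0];print('top z tool',np.median(q[:,2]),len(q),cv2.minEnclosingCircle(q[:,:2].astype(np.float32)))
z=arm.state()['eef_pos'][2]+37.8
c=max(cv2.findContours(m,0,1)[0],key=len);c=cv2.convexHull(c);print(cv2.fitEllipse(c))
r=R.from_quat(arm.state()['orientation'])
pts=np.array([r.inv().apply(at_z(f,*k[0],z)-arm.state()['eef_pos'])[:2] for k in c],np.float32);print(cv2.fitEllipse(pts),pts.min(0),pts.max(0))
E
```

```text
clock: 8.5
eef_pos: [483.3, 362.3, 120.6]
orientation: [0.984, 0.18, -0.001, 0.0]
wrist_force: [-0.5, -0.3, -1.2]
width: 0.651
grip_force: 25.0
t 8.5 pos [483.3 362.3 120.6] yaw 20.73 q6 1.74 tilt [-0.002 -0.001 -1.   ] F [-0.5 -0.3 -1.2] shift [-92.1 392.1 -49. ] rz None
finger -1 tip tool z -33.3 inner y -27.9 1265
finger 1 tip tool z -34.0 inner y 27.5 1287
top z tool -37.14619142601456 9769 ((-0.3890284597873688, 0.8368598818778992), 31.265172958374023)
((280.03985595703125, 255.6728057861328), (114.38941955566406, 118.98798370361328), 87.65096282958984)
((0.7392706871032715, 1.0377833843231201), (61.082427978515625, 63.28444290161133), 92.19656372070312) [-30.402002 -29.376656] [32.14089 31.46527]
```

View pics/i.png

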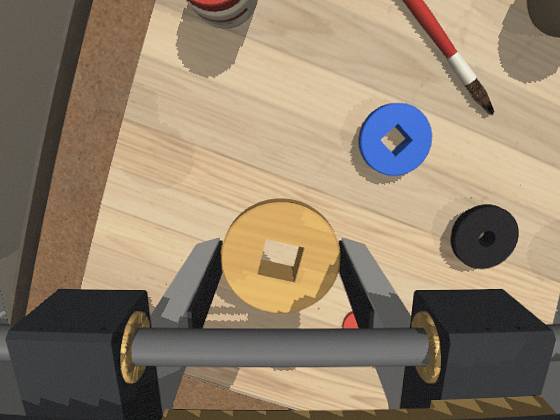

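The die is held level, centred at (280,256) between the fingers. Carrying it to the mouth now.

```bash
python3 -m pendant '[[-10.2,43.5,-12,0,0,0,55],[-10.2,43.5,-12,0,0,0,55],[-10.2,43.5,-12,0,0,0,55],[-10.2,43.5,0,0,0,0,55],[-10.2,43.5,0,0,0,0,55],[-10.2,43.5,0,0,0,0,55],[-10.2,43.5,0,0,0,0,55],[-10.2,43.5,0,0,0,0,55],[-10.2,43.5,0,0,0,0,55],[0,0,0,0,0,0,55],[0,0,0,0,0,0,55]]' && python3 -c "
from h import *
go(535.9,-36.7,130)"
```

```text
clock: 9.93
eef_pos: [536.0, -35.1, 156.5]
orientation: [0.984, 0.18, -0.002, -0.001]
wrist_force: [-1.0, 0.4, -0.3]
width: 0.651
grip_force: 25.0
t 9.93 pos [536.  -35.1 156.5] yaw 20.69 q6 1.01 tilt [-0.003  0.001 -1.   ] F [-1.   0.4 -0.3] shift [-0.5  1.5 26.5] rz None
```

```bash
python3 -m pendant '[[0,1,10,0,0,0,55],[-0.5,0.5,10,0,0,0,55],[0,0,5,0,0,0,55],[0,0,0,0,0,0,55],[0,0,0,0,0,0,55]]' && python3 -c "
from h import *
go(535.9,-36.7,124)"; python3 -m pendant '[[0,0,2,0,0,0,55],[0,0,2,0,0,0,55],[0,0,2,0,0,0,55],[0,0,0,0,0,0,55]]' && python3 -c "
from h import *
go(535.9,-36.7,118)"
```

```text
clock: 10.55
eef_pos: [537.4, -37.2, 133.3]
orientation: [0.984, 0.18, 0.0, 0.0]
wrist_force: [0.1, -0.6, -0.8]
width: 0.655
grip_force: 25.0
t 10.55 pos [537.4 -37.2 133.3] yaw 20.74 q6 1.01 tilt [ 0.001 -0.    -1.   ] F [ 0.1 -0.6 -0.8] shift [-1.3 -1.   9.3] rz None
clock: 11.05
eef_pos: [537.0, -37.3, 126.8]
orientation: [0.984, 0.18, -0.0, -0.0]
wrist_force: [0.1, -0.8, -2.0]
width: 0.652
grip_force: 25.0
t 11.05 pos [537.  -37.3 126.8] yaw 20.72 q6 1.01 tilt [-0. -0. -1.] F [ 0.1 -0.8 -2. ] shift [-0.8 -1.   8.8] rz None
```

```bash
python3 -m pendant '[[-0.7,-0.7,2,0,0,0,55],[0,0,2,0,0,0,55],[0,0,2,0,0,0,55],[0,0,0,0,0,0,55]]' && python3 -c "
from h import *
go(535.9,-36.7,118)"
```

```text
clock: 11.55
eef_pos: [536.1, -36.9, 120.8]
orientation: [0.984, 0.18, -0.0, -0.0]
wrist_force: [-0.5, -0.1, -1.2]
width: 0.649
grip_force: 25.0
t 11.55 pos [536.1 -36.9 120.8] yaw 20.73 q6 1.01 tilt [-0.  0. -1.] F [-0.5 -0.1 -1.2] shift [-0.1 -0.3  2.8] rz None
```

```bash
python3 -m pendant '[[0,0,1.5,0,0,0,55],[0,0,1.5,0,0,0,55],[0,0,0,0,0,0,55]]' && python3 -c "
from h import *
go(535.9,-36.7,118)"
```

```text
clock: 11.92
eef_pos: [536.2, -36.9, 117.9]
orientation: [0.984, 0.18, -0.0, 0.0]
wrist_force: [-0.3, 0.3, -1.8]
width: 0.649
grip_force: 25.0
t 11.93 pos [536.2 -36.9 117.9] yaw 20.73 q6 1.01 tilt [-0. -0. -1.] F [-0.3  0.3 -1.8] shift [-0.2 -0.3 -0.1] rz None
```

```bash
python3 -m pendant '[[0,0,0.5,0,0,0,75],[0,0,0,0,0,0,75],[0,0,0,0,0,0,75],[0,0,-15,0,0,0,75],[0,0,-40,0,0,0,75],[0,0,-40,0,0,0,75],[0,0,-40,0,0,0,75],[0,0,0,0,0,0,75],[0,0,0,0,0,0,75]]' && python3 - <<'E'
from h import *
f=grab('wrist');P=cloud(f);go(464,-274,200)
h=cv2.cvtColor(f['color'],cv2.COLOR_BGR2HSV)
m=((h[...,0]>12)&(h[...,0]<28)&(h[...,1]>110)&(h[...,2]>90)&(P[...,2]>140)&(np.hypot(P[...,0]-536,P[...,1]+37)<45))
q=P[m];A=np.c_[q[:,:2]-q[:,:2].mean(0),np.ones(len(q))];print(len(q),cv2.minEnclosingCircle(q[:,:2].astype(np.float32)),'plane',np.linalg.lstsq(A,q[:,2],rcond=None)[0])
E
```

```text
clock: 13.05
eef_pos: [535.9, -36.8, 252.5]
orientation: [0.984, 0.18, -0.0, 0.0]
wrist_force: [0.6, 0.3, -0.4]
width: 0.802
grip_force: 0.0
t 13.1 pos [535.5 -36.8 251.7] yaw 20.73 q6 1.01 tilt [-0.002  0.    -1.   ] F [-1.3 -0.6  1.1] shift [-150.8  196.6   51.8] rz None
4312 ((545.0833740234375, -34.26314926147461), 41.44210433959961) plane [  2.8041669    0.81328243 206.4472226 ]
```

```bash
python3 - <<'E'
from h import *
f=np.load('/tmp/wrist.npy',allow_pickle=True).item();P=cloud(f)
h=cv2.cvtColor(f['color'],cv2.COLOR_BGR2HSV)
m=((h[...,0]>12)&(h[...,0]<28)&(h[...,1]>110)&(h[...,2]>90)&(P[...,2]>140)&(P[...,2]<170)&(np.hypot(P[...,0]-536,P[...,1]+37)<45))
q=P[m];A=np.c_[q[:,:2]-q[:,:2].mean(0),np.ones(len(q))];print(len(q),cv2.minEnclosingCircle(q[:,:2].astype(np.float32)),'plane',np.linalg.lstsq(A,q[:,2],rcond=None)[0])
E
```

```text
3402 ((535.1022338867188, -37.31175231933594), 32.31056213378906) plane [ 6.96488441e-03 -3.28343920e-03  1.54088750e+02]
```

The die is seated flat, with its top at 154 mm and level. Next is the cap.

```bash
python3 -m pendant '[[-25.2,32.6,0,0,0,0,75],[-25.2,32.6,0,0,0,0,75],[-25.2,32.6,0,0,0,0,75],[-25.2,32.6,10,0,0,0,75],[-25.2,32.6,20,0,0,0,75],[-25.2,32.6,20,0,0,0,75],[0,0,0,0,0,-8.4,75],[0,0,0,0,0,-8.4,75],[0,0,0,0,0,0,75],[0,0,0,0,0,0,75]]' && python3 - <<'E'
from h import *
go(463.5,-273.2,150,37.5)
f=grab('wrist');np.save('/tmp/wcap2.npy',f,allow_pickle=True);P=cloud(f).reshape(-1,3)
q=P[(P[:,2]>87)&(P[:,2]<97)&(np.hypot(P[:,0]-464,P[:,1]+274)<32)];print(cv2.minEnclosingCircle(q[:,:2].astype(np.float32)),cv2.minAreaRect(q[:,:2].astype(np.float32)),np.median(q[:,2]))
h=cv2.convexHull(q[:,:2].astype(np.float32));n,t=cv2.minEnclosingTriangle(h);t=t[:,0]
print([np.degrees(np.arctan2(*(t[(i+1)%3]-t[i])[::-1])).round(1) for i in range(3)],t.mean(0))
q=P[(P[:,2]>48)&(P[:,2]<60)&(np.hypot(P[:,0]-464,P[:,1]+274)<45)];print(cv2.minEnclosingCircle(q[:,:2].astype(np.float32)))
m=f['color'][100:280,170:390];cv2.imwrite('pics/j.png',cv2.resize(m,None,fx=3.3,fy=3.3,interpolation=cv2.INTER_CUBIC))
E
```

```text
clock: 14.35
eef_pos: [463.8, -273.0, 201.9]
orientation: [0.947, 0.321, -0.0, -0.001]
wrist_force: [-0.8, 0.4, 0.3]
width: 0.795
grip_force: 0.0
t 14.35 pos [ 463.8 -273.   201.9] yaw 37.42 q6 0.26 tilt [-0.001  0.001 -1.   ] F [-0.8  0.4  0.3] shift [-0.3  0.1 51.9] rz -0.08
((463.930419921875, -273.8084411621094), 26.349605560302734) ((463.82513427734375, -273.65625), (46.1696662902832, 52.03271484375), 6.682722568511963) 90.99753182105115
[np.float32(157.6), np.float32(36.2), np.float32(-83.3)] [ 463.69083 -273.98407]
((463.7130432128906, -273.9794006347656), 40.77019500732422)
```

View pics/j.png

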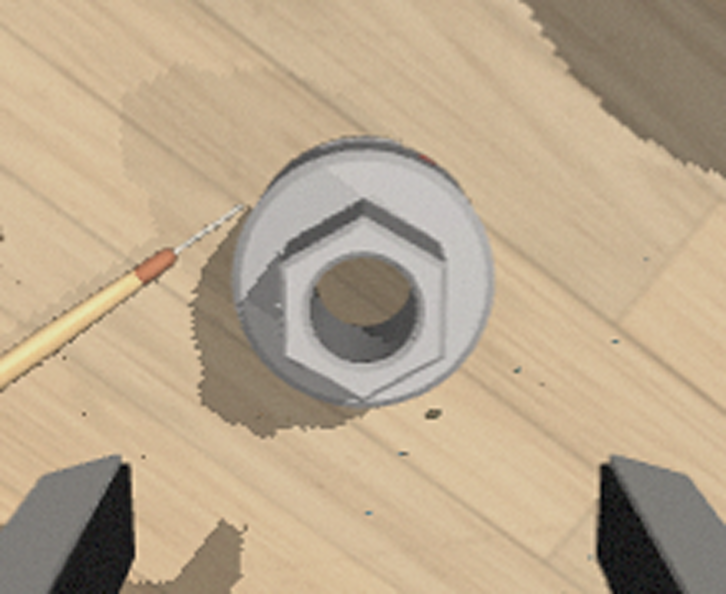

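The cap's hex flats stand upright at crop x 285 and 445, square to the fingers. The dot is at (428,158), so the cap's yaw is about 7°. I'll go down and grip.

```bash
python3 -m pendant '[[-0.7,0,40,0,0,0.6,75],[0,0,40,0,0,0,75],[0,0,40,0,0,0,75],[0,0,30,0,0,0,75],[0,0,11,0,0,0,75],[0,0,5,0,0,0,75],[0,0,5,0,0,0,75],[0,0,0,0,0,0,75],[0,0,0,0,0,0,75]]' && python3 -c "
from h import *
go(463.1,-273.2,31,36.8);tips()"; python3 -m pendant '[[0,0,0,0,0,0,38],[0,0,0,0,0,0,38],[0,0,0,0,0,0,38],[0,0,0,0,0,0,38],[0,0,0,0,0,0,38],[0,0,0,0,0,0,38]]' 45 && python3 -c "
from h import *
go(463.1,-273.2,31,36.8)"
```

```text
clock: 15.52
eef_pos: [464.0, -274.2, 32.3]
orientation: [0.949, 0.317, 0.0, 0.001]
wrist_force: [-0.3, 0.9, -0.3]
width: 0.801
grip_force: 0.0
t 15.53 pos [ 464.  -274.2   32.3] yaw 36.92 q6 0.26 tilt [ 0.001 -0.001 -1.   ] F [-0.3  0.9 -0.3] shift [-0.1 -1.3  1.3] rz 0.12
finger -1 tip tool z -20.3 inner y -35.9 1269
finger 1 tip tool z -20.1 inner y 36.3 1274
clock: 16.32
eef_pos: [463.2, -273.4, 31.6]
orientation: [0.949, 0.317, -0.0, -0.0]
wrist_force: [0.1, 2.8, 2.1]
width: 0.484
grip_force: 45.0
t 16.32 pos [ 463.2 -273.4   31.6] yaw 36.93 q6 0.26 tilt [-0.001  0.001 -1.   ] F [0.1 2.8 2.1] shift [ 0.  -0.2  0.6] rz 0.13
```

The cap is gripped across its flats (45.5 mm). I'll lift it, carry it over the barrel and turn it to the pin line.

```bash
python3 -m pendant '[[0,0,-15,0,0,0,38],[0,0,-40,0,0,0,38],[0,0,-45,0,0,0,38],[0,0,-45,0,0,0,38],[0,0,-25,0,0,0,38],[33.3,-24.3,0,0,0,0,38],[33.3,-24.3,0,0,0,0,38],[33.3,-24.3,0,0,0,0,38],[33.3,-24.3,0,0,0,0,38],[33.3,-24.3,0,0,0,0,38],[33.3,-24.3,0,0,0,0,38],[0,0,0,0,0,7.7,38],[0,0,0,0,0,7.7,38],[0,0,0,0,0,7.7,38],[0,0,0,0,0,7.6,38],[0,0,0,0,0,0,38],[0,0,0,0,0,0,38],[0,0,0,0,0,0,38]]' 55 && python3 - <<'E'
from h import *
go(535.3,-36.7,175,6.2)
f=grab('wrist','k.png');P=cloud(f).reshape(-1,3);z=arm.state()['eef_pos'][2]+60.4
for a,b,r in((z-5,z+5,32),(z-44,z-32,46)):
    q=P[(P[:,2]>a)&(P[:,2]<b)&(np.hypot(P[:,0]-535,P[:,1]+37)<r)];print(np.median(q[:,2])-z,cv2.minEnclosingCircle(q[:,:2].astype(np.float32)),cv2.minAreaRect(q[:,:2].astype(np.float32)))
E
```

```text
clock: 18.58
eef_pos: [535.6, -37.2, 201.6]
orientation: [0.998, 0.055, 0.0, 0.0]
wrist_force: [0.0, -0.7, -4.9]
width: 0.484
grip_force: 55.0
t 18.57 pos [535.6 -37.2 201.6] yaw 6.29 q6 1.26 tilt [ 0. -0. -1.] F [ 0.  -0.7 -4.9] shift [-0.3 -0.6 26.6] rz 0.09
-0.8937350278149552 ((540.775146484375, -36.34990692138672), 30.628942489624023) ((537.416015625, -39.87720489501953), (47.14216613769531, 55.3450927734375), 35.577476501464844)
-38.67792234716188 ((539.0264282226562, -37.84281921386719), 40.30006408691406) ((549.0062255859375, -40.18116760253906), (78.32154083251953, 56.22121810913086), 76.25001525878906)
```

View pics/k.png

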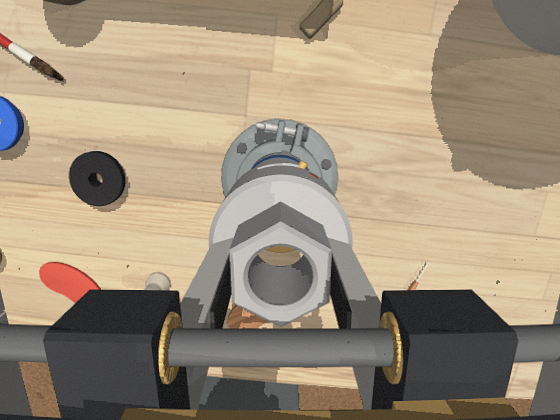

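The cap is held above the barrel, with its bore at (281,276), the brass die visible through it, and one barrel pin at (303,165) in front. I'll check the cap's offset in the tool frame.

```bash
python3 - <<'E'
from h import *
from scipy.optimize import least_squares
s=arm.state();f=np.load('/tmp/wrist.npy',allow_pickle=True).item();P=cloud(f);r=R.from_quat(s['orientation']);T=(P-s['eef_pos'])@r.as_matrix()
print('bore',r.inv().apply(at_z(f,281,276,s['eef_pos'][2]+60.4)-s['eef_pos']))
m=(np.abs(T[...,2]+22)<5)&(np.hypot(T[...,0],T[...,1])<48)
q=T[m];th=np.degrees(np.arctan2(q[:,1],q[:,0]));rr=np.hypot(q[:,0],q[:,1]);e=[]
for a in range(-80,81,5):
    k=(np.abs(th-a)<2.5)
    if k.sum()>5:e.append(q[k][np.argmax(rr[k]),:2])
e=np.array(e)
o=least_squares(lambda p:np.hypot(*(e-p[:2]).T)-p[2],[0,0,40.5],loss='soft_l1');print('skirt',o.x,len(e))
o=least_squares(lambda p:np.hypot(*(e-p[:2]).T)-40.7,[0,0],loss='soft_l1');print(o.x)
k=(np.abs(T[...,2]+22)<5)&(T[...,0]>26)&(T[...,0]<38)&(np.abs(T[...,1])<25);q=T[k];A=np.c_[q[:,:2],np.ones(len(q))];print('tilt',np.linalg.lstsq(A,q[:,2],rcond=None)[0])
E
```

```text
bore [  2.11273227   1.53869669 -60.39979916]
skirt [ 1.07712788  1.3328276  40.33229192] 33
[0.61128863 1.33935353]
tilt [ 9.36956905e-02 -6.32364755e-03 -2.45934516e+01]
```

```bash
python3 - <<'E'
from h import *
s=arm.state();f=np.load('/tmp/wrist.npy',allow_pickle=True).item();P=cloud(f);r=R.from_quat(s['orientation']);T=(P-s['eef_pos'])@r.as_matrix()
rr=np.hypot(T[...,0]-.8,T[...,1]-1.3)
for z0,k in((-22,(np.abs(T[...,2]+22)<6)&(rr<36)&(rr>29)&(T[...,0]>0)),(-60.4,(np.abs(T[...,2]+60.4)<5)&(rr<21)&(rr>16.5))):
    q=T[k];o=np.median(q[:,2]);q=q[np.abs(q[:,2]-o)<3];A=np.c_[q[:,:2],np.ones(len(q))];print(len(q),'tilt',np.linalg.lstsq(A,q[:,2],rcond=None)[0])
E
```

```text
2187 tilt [-1.89006437e-03 -1.70597942e-03 -2.18268288e+01]
2379 tilt [-3.69223901e-03 -2.63552570e-03 -5.97991546e+01]
```

```bash
python3 -m pendant '[[-0.4,-0.7,10,0,0,0,38],[0,0,10,0,0,0,38],[0,0,3,0,0,0,38],[0,0,0,0,0,0,38],[0,0,0,0,0,0,38]]' && python3 -c "
from h import *
go(535.1,-36.5,175,6.2)"; python3 -m pendant '[[0,0,2,0,0,0,38],[0,0,2,0,0,0,38],[0,0,2,0,0,0,38],[0,0,0,0,0,0,38]]' && python3 -c "
from h import *
go(535.1,-36.5,160,6.2)"
```

```text
clock: 19.25
eef_pos: [535.5, -36.6, 178.8]
orientation: [0.999, 0.054, 0.0, 0.0]
wrist_force: [-0.3, 0.5, -4.1]
width: 0.487
grip_force: 55.0
t 19.25 pos [535.5 -36.6 178.8] yaw 6.23 q6 1.26 tilt [ 0.001 -0.    -1.   ] F [-0.3  0.5 -4.1] shift [-0.3 -0.1  3.8] rz 0.03
clock: 19.75
eef_pos: [535.0, -36.5, 172.3]
orientation: [0.999, 0.054, -0.0, -0.0]
wrist_force: [-0.5, 0.3, -4.2]
width: 0.482
grip_force: 55.0
t 19.75 pos [535.  -36.5 172.3] yaw 6.23 q6 1.26 tilt [-0. -0. -1.] F [-0.5  0.3 -4.2] shift [ 0.1 -0.  12.3] rz 0.03
```

Over the rim with no contact force. Going on down.

```bash
python3 -m pendant '[[0,0,3,0,0,0,38],[0,0,3,0,0,0,38],[0,0,3,0,0,0,38],[0,0,3,0,0,0,38],[0,0,0,0,0,0,38]]' && python3 -m pendant '[[0,0,2,0,0,0,38],[0,0,1.5,0,0,0,38],[0,0,1.5,0,0,0,38],[0,0,0,0,0,0,38]]' && python3 -c "
from h import *
go(535.1,-36.5,146.6,6.2)"
```

```text
clock: 20.38
eef_pos: [535.0, -36.5, 160.2]
orientation: [0.999, 0.054, -0.0, -0.0]
wrist_force: [0.0, 0.1, -3.8]
width: 0.49
grip_force: 55.0
clock: 20.88
eef_pos: [535.1, -36.5, 155.4]
orientation: [0.999, 0.054, -0.0, -0.0]
wrist_force: [0.6, 0.2, -3.9]
width: 0.489
grip_force: 55.0
t 20.88 pos [535.1 -36.5 155.4] yaw 6.23 q6 1.26 tilt [-0. -0. -1.] F [ 0.6  0.2 -3.9] shift [ 0.  -0.   8.8] rz 0.03
```

```bash
python3 -m pendant '[[0,0,2.5,0,0,0,38],[0,0,2.5,0,0,0,38],[0,0,1.5,0,0,0,38],[0,0,0,0,0,0,38]]' && python3 -m pendant '[[0,0,1.5,0,0,0,38],[0,0,1,0,0,0,38],[0,0,0,0,0,0,38]]' && python3 -c "
from h import *
go(535.1,-36.5,146.6,6.2)"
```

```text
clock: 21.38
eef_pos: [535.0, -36.5, 148.9]
orientation: [0.999, 0.054, -0.0, 0.0]
wrist_force: [-0.1, -0.5, -3.9]
width: 0.488
grip_force: 55.0
clock: 21.75
eef_pos: [535.1, -36.5, 146.5]
orientation: [0.999, 0.054, -0.0, 0.0]
wrist_force: [0.1, -0.1, -3.8]
width: 0.485
grip_force: 55.0
t 21.75 pos [535.1 -36.5 146.5] yaw 6.23 q6 1.26 tilt [-0. -0. -1.] F [ 0.1 -0.1 -3.8] shift [-0.  -0.  -0.1] rz 0.03
```

```bash
python3 -m pendant '[[0,0,1,0,0,0,38],[0,0,1,0,0,0,38],[0,0,0,0,0,0,38]]' && python3 -c "
from h import *
go(535.1,-36.5,146.6,6.2)"
```

```text
clock: 22.12
eef_pos: [535.4, -36.5, 145.9]
orientation: [0.999, 0.054, 0.001, 0.0]
wrist_force: [-2.3, 0.3, 4.9]
width: 0.483
grip_force: 55.0
t 22.12 pos [535.4 -36.5 145.9] yaw 6.23 q6 1.26 tilt [ 0.001 -0.    -1.   ] F [-2.3  0.3  4.9] shift [-0.3 -0.1 -0.7] rz 0.03
```

The cap is bottomed in the entries (9 N). I'll turn clockwise with light pressure.

```bash
python3 -m pendant '[[0,0,0.3,0,0,3,38],[0,0,0.4,0,0,3,38],[0,0,0.4,0,0,3,38],[0,0,0.4,0,0,3,38],[0,0,0,0,0,0,38]]' 60 && python3 -c "
from h import *
go(535.1,-36.5,140.6,6.2);print(arm.state()['torque'])"
```

```text
clock: 22.75
eef_pos: [535.6, -36.6, 143.0]
orientation: [0.999, -0.05, 0.0, 0.0]
wrist_force: [1.0, -0.1, -0.8]
width: 0.488
grip_force: 60.0
t 22.75 pos [535.6 -36.6 143. ] yaw -5.75 q6 1.47 tilt [ 0.001 -0.    -1.   ] F [ 1.  -0.1 -0.8] shift [-0.5 -0.   2.4] rz -11.95
[ 0.07058149 -0.05314231 -0.06804103]
```

```bash
python3 -m pendant '[[0,0,1,0,0,4,38],[0,0,0.8,0,0,4,38],[0,0,0.8,0,0,4,38],[0,0,0.4,0,0,4,38],[0,0,0,0,0,0,38]]' && python3 -c "
from h import *
go(535.1,-36.5,140.6,6.2);print(arm.state()['torque'])"
```

```text
clock: 23.38
eef_pos: [535.6, -36.6, 140.5]
orientation: [0.982, -0.188, 0.001, 0.0]
wrist_force: [0.2, 0.6, 1.3]
width: 0.485
grip_force: 60.0
t 23.38 pos [535.6 -36.6 140.5] yaw -21.69 q6 1.75 tilt [ 0.001 -0.    -1.   ] F [0.2 0.6 1.3] shift [-0.5  0.1 -0.1] rz -27.89
[ 0.11106996  0.13100868 -0.03495282]
```

```bash
python3 -m pendant '[[0,0,0.3,0,0,4,38],[0,0,0,0,0,4,38],[0,0,0,0,0,4,38],[0,0,0,0,0,2,38],[0,0,0,0,0,0,38]]' && python3 -c "
from h import *
go(535.1,-36.5,140.6,6.2);print(arm.state()['torque'])"
```

```text
clock: 24.0
eef_pos: [535.8, -36.7, 140.5]
orientation: [0.952, -0.307, 0.001, -0.0]
wrist_force: [-0.7, -0.0, 6.0]
width: 0.483
grip_force: 60.0
t 24.0 pos [535.8 -36.7 140.5] yaw -35.72 q6 2.0 tilt [ 0.002 -0.    -1.   ] F [-0.7 -0.   6. ] shift [-0.7  0.2 -0.1] rz -41.92
[ 0.09192501  0.20402012 -0.12296243]
```

```bash
python3 -m pendant '[[0,0,0,0,0,2,38],[0,0,0,0,0,2,38],[0,0,0,0,0,0,38]]' && python3 -c "
from h import *
go(535.1,-36.5,140.6,6.2);print(arm.state()['torque'])"; python3 -m pendant '[[0,0,0,0,0,2,38],[0,0,0,0,0,2,38],[0,0,0,0,0,0,38]]' && python3 -c "
from h import *
go(535.1,-36.5,140.6,6.2);print(arm.state()['torque'])"
```

```text
clock: 24.38
eef_pos: [535.7, -36.6, 140.5]
orientation: [0.941, -0.34, 0.001, -0.0]
wrist_force: [-1.0, -0.1, 5.2]
width: 0.483
grip_force: 60.0
t 24.38 pos [535.7 -36.6 140.5] yaw -39.72 q6 2.07 tilt [ 0.001 -0.    -1.   ] F [-1.  -0.1  5.2] shift [-0.6  0.3 -0.1] rz -45.92
[ 0.05295665  0.17719285 -0.0807464 ]
clock: 24.75
eef_pos: [535.8, -36.5, 140.5]
orientation: [0.929, -0.369, 0.001, 0.0]
wrist_force: [-0.9, -0.7, 5.6]
width: 0.484
grip_force: 60.9
t 24.75 pos [535.8 -36.5 140.5] yaw -43.31 q6 2.13 tilt [ 0.002 -0.001 -1.   ] F [-0.9 -0.7  5.6] shift [-0.5  0.5 -0.1] rz -49.51
[0.2630467  0.09543035 2.06768865]
```

The turning stop is felt (2 N·m) with the cap at home height. I'll relax, release and withdraw.

```bash
python3 -m pendant '[[0,0,-0.5,0,0,-0.6,38],[0,0,0,0,0,0,75],[0,0,0,0,0,0,75],[0,0,0,0,0,0,75],[0,0,0,0,0,0,75],[0,0,-15,0,0,0,75],[0,0,-35,0,0,0,75],[0,0,-40,0,0,0,75],[0,0,0,0,0,0,75],[0,0,0,0,0,0,75]]' && python3 - <<'E'
from h import *
go(535,-37,250)
f=grab('wrist');P=cloud(f).reshape(-1,3)
for z,r in((201,32),(163,45)):
    q=P[(abs(P[:,2]-z)<5)&(np.hypot(P[:,0]-536,P[:,1]+37)<r)];A=np.c_[q[:,:2]-q[:,:2].mean(0),np.ones(len(q))]
    print(np.median(q[:,2]),cv2.minEnclosingCircle(q[:,:2].astype(np.float32)),np.linalg.lstsq(A,q[:,2],rcond=None)[0].round(3))
    if r==32: n,t=cv2.minEnclosingTriangle(cv2.convexHull(q[:,:2].astype(np.float32)));t=t[:,0];print([np.degrees(np.arctan2(*(t[(i+1)%3]-t[i])[::-1])).round(1) for i in range(3)])
E
```

```text
clock: 26.0
eef_pos: [534.8, -36.5, 230.3]
orientation: [0.93, -0.368, -0.0, 0.0]
wrist_force: [0.3, -0.2, 0.1]
width: 0.797
grip_force: 0.0
t 26.0 pos [534.8 -36.5 230.3] yaw -43.18 q6 2.13 tilt [-0. -0. -1.] F [ 0.3 -0.2  0.1] shift [  0.5   0.3 -19.7] rz None
199.97923550182662 ((536.4960327148438, -38.41324996948242), 26.305145263671875) [0.00000e+00 1.00000e-03 1.99829e+02]
[np.float32(-100.9), np.float32(139.4), np.float32(21.6)]
162.18556665018662 ((536.3596801757812, -38.272369384765625), 40.75474548339844) [ 1.00000e-03 -2.00000e-03  1.62051e+02]
```

```bash
python3 -c "
from station import arm
print(arm.hand_in())"
```

```text
the job is handed in; nothing more can be done
None
```

The square die is seated flat in the barrel mouth and the cap is locked home: turned about 45° to its stop and level at home height. The black die was not touched, and the job was handed in at about 26 s.

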